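# Vent the bench steriliser and ease its lid clamp by one turn

### The arm

A 6-joint arm with a two-finger parallel gripper is mounted at the origin on the work surface. World frame = base frame: x ahead of the robot, y to its left, z up, the work surface at z = 0. Lengths are in m, angles in degrees, forces in N, time in s.
With the tool pointing down it reaches from about 0.425 to 1.125 m from the base axis. Payload 14.9 kg.
Tool frame: the origin (TCP) lies on the centre line of the jaws, within the pads' length; the fingertips stand 25 mm ahead of it and the grasp point (between the pads) lies 6 mm ahead of it; z points along the fingers, y is the direction in which the jaws open and shut (so a half turn about z gives the same grasp; the last joint's range is limited). The gripper opens to 91 mm and grips with 3 to 60 N. Pads are 32 mm wide; open, the fingers measure 118 mm over their backs; the gripper's body (76 mm by 178 mm) begins 60 mm behind the grasp point.
Start: joints at [-75.59, 21.709, 99.362, -0, 58.929, -1.908], TCP at [0.197, -0.672, 0.239] pointing down, gripper open.
Joint ranges: [-158.91, 158.91], [-42.39, 125.64], [0.06, 152.35], [-60.88, 240.88], [17.5, 164.5], [-176.32, 176.32]. Speed limits (degrees/s): [108.29, 108.29, 136.94, 180, 180, 180].

### API

Orientations are given as [roll, pitch, yaw] about the fixed x, y, z axes, in that order (R = Rz(yaw) Ry(pitch) Rx(roll)).
In Python, from plant import monitor, vision, robot gives the robot as it stands.
- The arm moves only by the tool carry_out, never from a script. Its argument "increments" is a list of rows, each a list of 2 entries, a list of its own where there are three numbers: the shift along the tool's x, y, z in m, then the turn about the tool's z in units of 10 degrees (1.0 is 10 degrees). In form: [[[dx, dy, dz], yaw], ...]. A call has exactly 10 rows; each row shifts and turns the pose as measured when the row begins, along the tool's axes as they then stand; what a row does not reach is not made up. A row lasts 1/8 s, in which the tool goes at most 62.5 mm and 10.7 degrees, less where a joint would pass 70% of its speed; a pose out of reach is approached as far as the arm can. A call with a gripper value outside its range is refused whole. "hand" is the gripper's target within -1 to 1 (fully open at 1, half-way at 0, shut at -1), set as the call begins (left out, the last holds). The fingers move at their own pace and stop on an object; "newtons" is the grip in N (left out, the last holds). Time passes only in rows, so rows that do not move let the fingers close, or fill a call up. It gives the time, the measured TCP pose, the force and the opening at its end, in the units of the state.
- monitor.get_state(): the state, without advancing time (a new reading comes with each control period).
- vision.read_camera(name): name is "side" or "top"; returns (picture, depth): 480x640x3 uint8, red, green, blue; 480x640 float32, m along the optical axis (not along the pixel's ray), 0 where there is no reading.
- vision.camera_params(name): a dict with "intrinsics" (3x3 intrinsics, pixels), "R" (3x3) and "t" (3): a world point X has camera coordinates R X + t. Camera axes: x right, y down, z forward; pixel columns grow to the right and rows downward; lengths in m; the calibration is good to about 2 mm. A picture is of the moment at which its call begins. camera_params takes no time and is no camera call.
- robot.job_done(): hands the job in, once; it reports no verdict.
The state is a dict: "time_s": time; "joint_positions": joint angles; "qd": joint speeds; "joint_efforts": joint torques, N m; "position": TCP position; "eef_rot": TCP orientation; "contact_force": force on the tool from outside, world axes, zero at the start; "torque": the same for the moment, N m; "width": finger opening in m.
Only numpy, scipy, OpenCV 4.12 (cv2) and the standard library are available. Lean on these libraries where they do the work, as an engineer would, in place of code of your own. Each camera call takes 0.05 s, during which the arm holds its last target.

### The job

Make the bench steriliser safe to open: first push the lever of its vent cock round until it lies in line with the vent pipe, and only then push the clamp wheel on the lid anticlockwise (seen from above) by its upright handle through exactly one full turn, so that the handle stands again where it began. Push lightly with the fingertips, grip nothing, and leave the vent open and the glassware and everything else on the bench where it stands.

Things in the scene. Friction and masses are not known exactly. Their poses are not given: they have to be found in the camera images.
- steriliser: Squat round bench steriliser, fixed: vessel 250 mm across, base and lid 280, lid top 166 mm high. A clamp bar 335 x 36 mm (top 205, end nuts 215 mm high) crosses it along its own x and carries the hand wheel. Vent pipe on its own -y side; black carrying handle on +y; control panel on -x. Origin: on the bench, on the axis of vessel and wheel; z up. Position and yaw vary.
- wheel (a joint): Angle (rad) of the hand wheel, growing anticlockwise seen from above (loosening); one turn is 6.283. It starts anywhere from 0 to 5.5 with no stop within the turn asked for, stays where it is left, barely coasts, and takes 4 to 5 N at the handle. At 0 the handle is on the steriliser's own +x side.
- wheel_hub (a point): Centre of the hand wheel, on its upright axis, 230 mm above the bench, mid-height of the rim. Aluminium, level: rim 197 mm over all, 17 mm thick (top at 239 mm), three spokes; hub and screw end rise to 265 mm at most. The wheel does not rise as it turns; the screw inside it rises 5 mm a turn.
- handle: Black upright revolving handle of the wheel, over the end of one spoke, 90 mm from the wheel's axis: barrel-shaped, 19 mm thick at the foot, 26 at the middle, 23 near the top; it reaches from 246 to 318 mm above the bench. Origin: centre of its foot. It spins freely about its own upright axis, so its yaw means nothing.
- handle_top (a point): Centre of the top of that handle, 318 mm above the bench and 90 mm from the wheel's axis; it goes round with the wheel.
- vent_lever: Lever of the vent cock: steel bar with black rubber sleeve (34 to 96 mm from the stem, 20 wide, 14 high, 115 to 129 mm above the bench). Origin on the stem at mid-height; it points along its own -x. Shut: across the pipe, toward the steriliser's -x (up to 0.3 rad past this at start). Open: turned anticlockwise seen from above until in line with the pipe, pointing away from the vessel; it can go 0.17 rad past. Stays put; 2 N moves it.
- vent_axis (a point): Stem of the vent lever, at the lever's mid-height, 122 mm above the bench, 240 mm from the steriliser's axis toward its own -y. The level vent pipe runs below it along the steriliser's y (centre 85 mm high, 18 to 32 mm thick, top at most 101 mm; brass cock 42 mm across, top 106 mm) and turns down 310 mm from the axis.
- vent_tip (a point): Free end of the vent lever, 96 mm from the stem, at 122 mm above the bench.
- dish: Low glass dish, 90 mm across, 42 high, standing under the vent outlet; loose, to be left alone. Origin: centre of its underside.
- vial_a: Small amber vial with black cap, 26 mm across, 52 high, in front of the steriliser; loose, to be left alone. Origin: centre of its underside.
- vial_b: A second such vial; loose, to be left alone. Origin: centre of its underside.
- petri_stack: Stack of three clear Petri dishes, 90 mm across, 46 high, beyond the vent pipe; loose, to be left alone. Origin: centre of its underside.
- media_bottle: Clear bottle with blue cap and paper label, 70 mm across, 145 high, right of the work; loose, to be left alone. Origin: centre of its underside.
- beaker: Glass beaker, 72 mm across, 95 high, left of the work; loose, to be left alone. Origin: centre of its underside.
- reagent_bottle: Amber bottle with black cap and paper label, 60 mm across, 120 high, left of the work; loose, to be left alone. Origin: centre of its underside.

How it is judged (in metres and radians):
On the way, in this order (a step that is already met when the one before it is completed fails the run):
1. the vent lever is pushed in line with the pipe while the wheel still stands as it began (angle between the x axis of vent_lever and the y axis of steriliser, either way round below 0.26 rad and distance of handle_top from where it was at the start of the episode below 0.024 m), for 0.1 s.
2. the fingers have pushed the handle round to the far side of its circle (distance of handle_top from where it was at the start of the episode above 0.155 m and contact force between the fingers and handle above 0.3 N).
At the end, for the whole second after the job is handed in: The vent lever is within 15 degrees of in line with its pipe, the wheel has made one anticlockwise turn and rests with its handle within 24 mm (about 15 degrees) of where it began, and every loose thing is within 30 mm of its place (all of step 1 and value of joint wheel between 6 and 12.08 rad and velocity of joint wheel between -0.05 and 0.05 rad/s and distance of each of dish, vial_a, vial_b, petri_stack, media_bottle, beaker, reagent_bottle from where it was at the start of the episode below 0.03 m); the robot touches nothing.
It fails at once if the wheel is turned while the vent is still shut (angle between the x axis of vent_lever and the y axis of steriliser, either way round above 0.4 rad and distance of handle_top from where it was at the start of the episode above 0.03 m).
It fails at once if the handle or the lever is gripped or forced (over 45 N) (contact force between the fingers and handle above 45 N or contact force between the fingers and vent_lever above 45 N).
It fails at once if glassware or other loose things are shifted more than 30 mm, lifted or tipped (distance of any of dish, vial_a, vial_b, petri_stack, media_bottle, beaker, reagent_bottle from where it was at the start of the episode above 0.03 m or angle between any of dish, vial_a, vial_b, petri_stack, media_bottle, beaker, reagent_bottle's own z axis and vertical above 0.4 rad).
It also fails if it takes over 72 s, if anything falls off the work surface, if the arm or the gripper's body presses on something with over 40 N, if the wrist force passes 120 N, or if a joint passes its speed limit or range.

## Working session

There is one attempt and no reset: what is moved stays moved. The work goes in short steps, Python scripts to look and compute and a tool call to move; the robot and the scene stay as the last step left them, time stands still between calls to the robot, and variables do not carry over. Pictures are saved under pics/ and viewed, and the job is handed in when it is done.

Besides the shell and the picture viewer there is one more tool, called after ">>>" as name([rows], argument=value, ...), one row to a line, values as JSON. carry_out: Moves the arm, as the interface text tells. Its arguments: {"type":"object","properties":{"increments":{"type":"array"},"hand":{"type":"number"},"newtons":{"type":"number"}},"required":["increments"]}

```bash
ls; mkdir -p pics; python3 - <<'E'
from plant import monitor, vision, robot
import cv2, numpy as np
print(monitor.get_state())
for n in ("side","top"):
    p,d=vision.read_camera(n)
    cv2.imwrite(f"pics/{n}0.png",p[:,:,::-1]); np.savez(f"{n}0.npz",p=p,d=d)
    c=vision.camera_params(n); print(n,c, "campos",-np.array(c["R"]).T@np.array(c["t"]))
E
```

```text
pics
{'time_s': 0.0, 'joint_positions': array([-7.55893250e+01,  2.17392971e+01,  9.93942186e+01, -7.05953708e-04,
        5.89287999e+01, -1.90840621e+00]), 'qd': array([ 0.06286439,  0.0727019 , -0.02549669,  0.06707524,  0.03766434,
        0.05193961]), 'joint_efforts': array([-2.19410367e-04, -7.63727188e+01, -4.34369516e+01,  6.51457999e-02,
        4.24714421e-02, -1.26119853e-04]), 'position': array([ 0.19658807, -0.67145546,  0.23829072]), 'eef_rot': array([-1.79937699e+02, -1.47128572e-03,  1.63194451e+01]), 'contact_force': array([-0.23172427, -0.26507851,  0.26780433]), 'torque': array([ 0.02858258,  0.01089473, -0.0103689 ]), 'width': 0.09146244307085091}
side {'intrinsics': array([[544.02942992,   0.        , 326.68535183],
       [  0.        , 544.02942992, 245.8602269 ],
       [  0.        ,   0.        ,   1.        ]]), 'R': array([[-0.98945055, -0.14463195,  0.00831877],
       [-0.11188006,  0.72638628, -0.67811933],
       [ 0.09203508, -0.67189625, -0.73490474]]), 't': array([0.5247376 , 0.16523717, 1.39522241])} campos [0.40927924 0.89331252 1.1330409 ]
top {'intrinsics': array([[492.25493481,   0.        , 319.03637795],
       [  0.        , 492.25493481, 239.96684033],
       [  0.        ,   0.        ,   1.        ]]), 'R': array([[ 0.00207831, -0.99998942,  0.00410327],
       [-0.99760544, -0.00235699, -0.06912184],
       [ 0.06913078, -0.00394978, -0.99759979]]), 't': array([0.01674303, 0.57329752, 1.48912502])} campos [0.46894556 0.02397583 1.52510948]
```

View pics/side0.png

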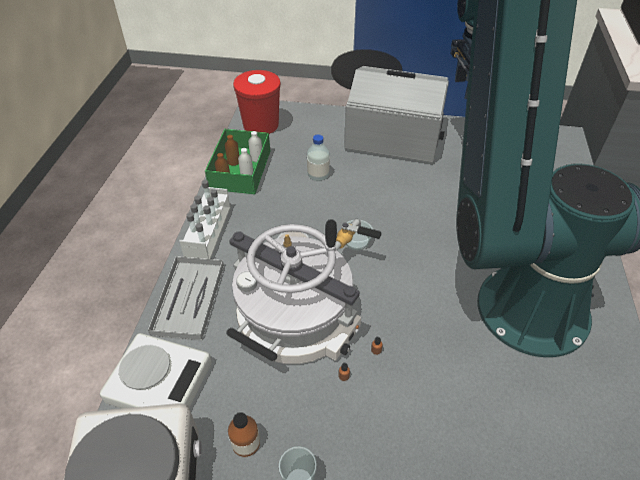

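View pics/top0.png

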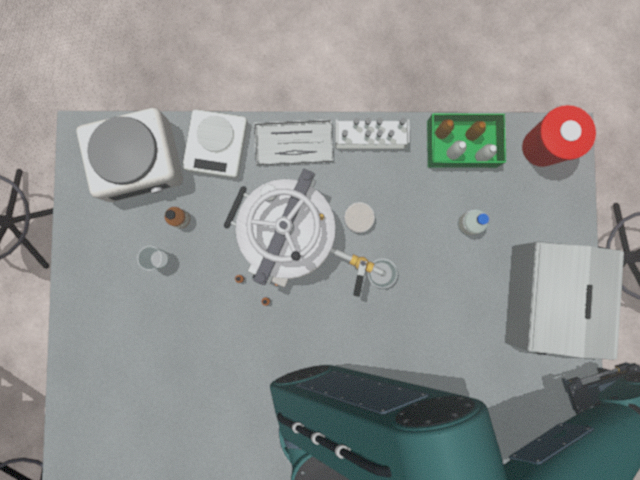

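The side view shows the wheel hub at about (291,257), the handle at (331,233), the lever sleeve at (368,234), and the vials at (345,371) and (377,345). In the top view the hub is at (284,226), the handle at (296,256), the stem at (364,262), and the sleeve runs down to (358,295). Next I'll zoom in and measure.

```bash
cat > h.py <<'E'
import numpy as np, cv2
from plant import monitor, vision, robot
C={n:vision.camera_params(n) for n in ("side","top")}
def ray(n,u,v):
    c=C[n];K=np.array(c["intrinsics"]);R=np.array(c["R"]);t=np.array(c["t"])
    return -R.T@t, R.T@np.linalg.solve(K,[u,v,1.])
def plane(n,u,v,z):
    o,d=ray(n,u,v); return o+d*(z-o[2])/d[2]
def proj(n,X):
    c=C[n];x=np.array(c["R"])@np.array(X)+np.array(c["t"]);x=np.array(c["intrinsics"])@x;return x[:2]/x[2]
def pts(n,d):
    c=C[n];K=np.array(c["intrinsics"]);v,u=np.mgrid[0:480,0:640]
    x=np.stack([(u-K[0,2])/K[0,0]*d,(v-K[1,2])/K[1,1]*d,d],-1)
    return (x-np.array(c["t"]))@np.array(c["R"])
E
python3 - <<'E'
from h import *
a=np.load("top0.npz");p=a["p"]
cv2.imwrite("pics/topz0.png",cv2.resize(p[160:320,220:420,::-1],None,fx=4,fy=3.75,interpolation=cv2.INTER_CUBIC)[:600])
b=np.load("side0.npz")["p"]
cv2.imwrite("pics/sidez0.png",cv2.resize(b[200:350,220:400,::-1],None,fx=4,fy=4,interpolation=cv2.INTER_CUBIC))
P=pts("top",a["d"])
# lid/base circle & wheel rim from height masks
m=(P[...,2]>0.222)&(P[...,2]<0.246)&(abs(P[...,0]-.55)<.3)
m[:, :230]=0;m[:,345:]=0;m[320:]=0
print(m.sum())
cnt,_=cv2.findContours(m.astype(np.uint8),cv2.RETR_EXTERNAL,2)
c=max(cnt,key=cv2.contourArea); print("rim ell",cv2.fitEllipse(c))
e=cv2.fitEllipse(c);print("hub@.235",plane("top",*e[0],.235))
q=P[m]; print(q.min(0),q.max(0))
m2=(P[...,2]>0.26)&(P[...,2]<0.33); m2[:, :230]=0;m2[:,345:]=0;m2[340:]=0
n,l,s,ce=cv2.connectedComponentsWithStats(m2.astype(np.uint8))
for i in range(1,n): print("high",s[i],ce[i],P[l==i].mean(0),P[l==i].max(0))
# lever
dark=(p.max(-1)<70); m3=dark&(P[...,2]>.105)&(P[...,2]<.14)
m3[:, :330]=0; m3[:,410:]=0;m3[320:]=0
n,l,s,ce=cv2.connectedComponentsWithStats(m3.astype(np.uint8))
for i in range(1,n):
  if s[i,4]>20:
    pp=np.argwhere(l==i)[:,::-1].astype(np.float32);print("lev",s[i],ce[i],cv2.minAreaRect(pp),P[l==i].mean(0))
E
```

```text
1825
rim ell ((282.5841979980469, 223.09434509277344), (67.65275573730469, 69.41414642333984), 76.21143341064453)
hub@.235 [0.60264413 0.11492397 0.235     ]
[0.50285097 0.01637423 0.22315177] [0.7383712  0.20931347 0.24523693]
high [291 250  10  11  81] [295.69135802 255.01234568] [0.51569302 0.07662129 0.31190615] [0.52873896 0.08825581 0.32257643]
lev [355 279   7  16  35] [357.57142857 287.34285714] ((357.9038391113281, 286.48077392578125), (4.3145551681518555, 15.885407447814941), 11.309932708740234) [ 0.43176753 -0.09079679  0.12779264]
```

```bash
ls pics
```

```text
side0.png
sidez0.png
top0.png
topz0.png
```

View pics/topz0.png

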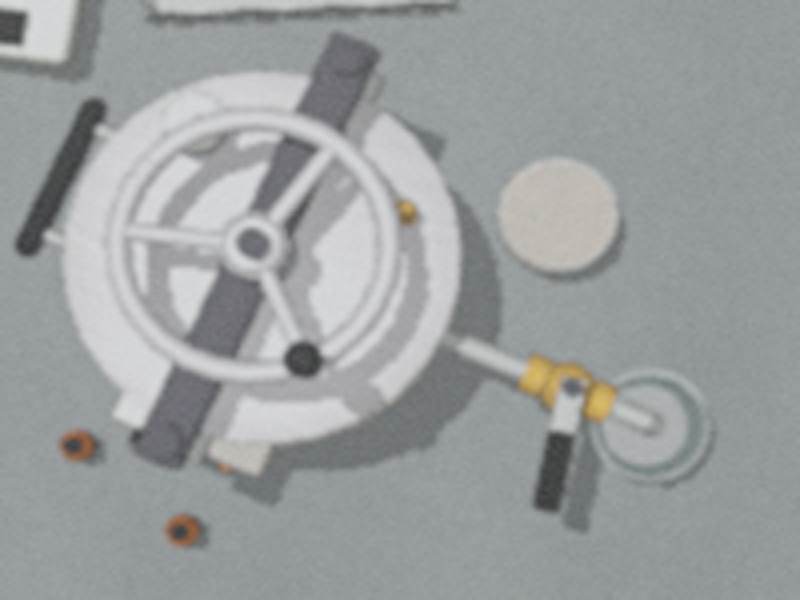

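View pics/sidez0.png

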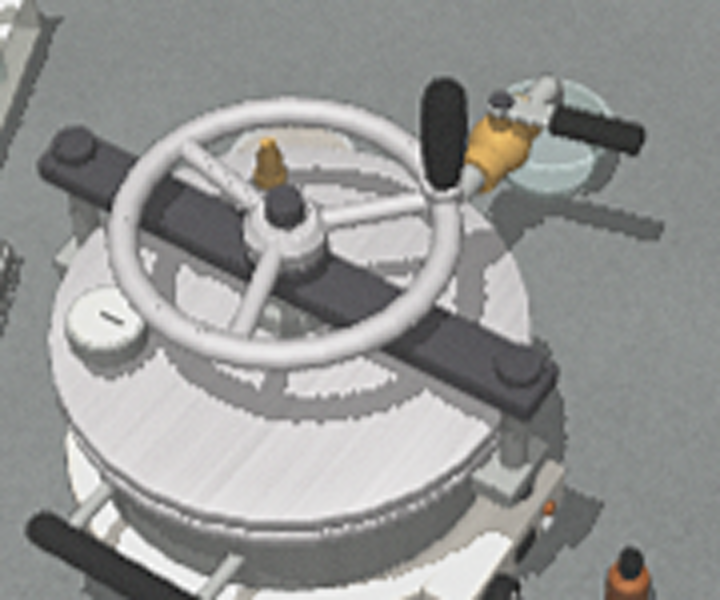

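```bash
python3 - <<'E'
from h import *
def T(x,y,z): return plane("top",220+(x+.5)/4-.5,160+(y+.5)/3.75-.5,z)
def S(x,y,z): return plane("side",220+(x+.5)/4-.5,200+(y+.5)/4-.5,z)
f=lambda a:np.round(a,4)
hubT=T(255,243,.264); rimT=T(254.5,242,.232); hubS=S(285,197,.264)
print("hub",f(hubT),f(rimT),f(hubS))
ht=T(302,358,.318); hs=S(444,90,.318); print("handle",f(ht),f(hs))
n1,n2=T(350,55,.215),T(160,447,.215); s1,s2=S(75,143,.215),S(520,363,.215)
print("nuts",f(n1),f(n2),np.linalg.norm(n1-n2),"mid",f((n1+n2)/2),np.degrees(np.arctan2(*(n1-n2)[1::-1])))
print("nutsS",f(s1),f(s2),np.linalg.norm(s1-s2),"mid",f((s1+s2)/2),np.degrees(np.arctan2(*(s1-s2)[1::-1])))
print("stem",f(T(572,385,.131)),f(S(502,98,.131)))
print("tip",f(T(547,510,.127)),f(S(644,137,.122)))
print("sleeve start",f(T(562,433,.127)),f(S(556,118,.122)))
print("pipe ends",f(T(465,347,.09)),f(T(650,420,.09)))
print("dish",f(T(650,425,.042)),"vials",f(T(77,446,.052)),f(T(183,531,.052)))
print("petri",f(T(559,215,.046)))
E
```

```text
hub [0.5962 0.1108 0.264 ] [0.6001 0.1134 0.232 ] [0.5933 0.1193 0.264 ]
handle [0.5153 0.0778 0.318 ] [0.513 0.079 0.318]
nuts [0.7369 0.0512 0.215 ] [0.456  0.1761 0.215 ] 0.3073713054678805 mid [0.5965 0.1137 0.215 ] -23.977115512107048
nutsS [0.7327 0.0524 0.215 ] [0.4571 0.1745 0.215 ] 0.3014758280649841 mid [0.5949 0.1135 0.215 ] -23.89671977309679
stem [ 0.5025 -0.1051  0.131 ] [ 0.4985 -0.1063  0.131 ]
tip [ 0.4084 -0.0874  0.127 ] [ 0.4042 -0.094   0.122 ]
sleeve start [ 0.4663 -0.0982  0.127 ] [ 0.4623 -0.1024  0.122 ]
pipe ends [ 0.5328 -0.0309  0.09  ] [ 0.4764 -0.1655  0.09  ]
dish [ 0.4727 -0.1719  0.042 ] vials [0.4551 0.2569 0.052 ] [0.3881 0.1773 0.052 ]
petri [ 0.6414 -0.1037  0.046 ]
```

>>> carry_out([
  [[0,0,0],1.0],
  [[0,0,0],0.63],
  [[0.025,-0.04,0],0],
  [[0.025,-0.04,0],0],
  [[0.025,-0.04,0],0],
  [[0.025,-0.04,0],0],
  [[0.025,-0.04,0],0],
  [[0.025,-0.04,0],0],
  [[0.025,-0.04,0],0],
  [[0,0,0],0],
], hand=-1, newtons=10)

```text
time_s: 1.35
position: [0.3778, -0.3833, 0.236]
eef_rot: [-179.7, 0.1, -0.6]
contact_force: [-0.7, 0.2, 0.9]
width: 0.0005
```

```bash
cat >> h.py <<'E'
HUB=np.array([.596,.1135]); H0=np.array([.514,.0785]); STEM=np.array([.5005,-.1055])
def sup(n,a=.016,b=.0135): return a*abs(n[0])+b*abs(n[1])
def lev(thd,r=.06):
    t=np.radians(thd);u=np.array([np.cos(t),np.sin(t)]);n=np.array([-u[1],u[0]])
    return STEM+r*u-(.010+sup(n))*n
E
python3 - <<'E'
from h import *
for t in (160,170,180,190,200,210,220,230,240,246,250): print(t,lev(t).round(3))
E
```

```text
160 [ 0.454 -0.059]
170 [ 0.446 -0.069]
180 [ 0.44  -0.082]
190 [ 0.437 -0.09 ]
200 [ 0.434 -0.1  ]
210 [ 0.434 -0.11 ]
220 [ 0.435 -0.121]
230 [ 0.438 -0.132]
240 [ 0.444 -0.142]
246 [ 0.449 -0.148]
250 [ 0.452 -0.152]
```

>>> carry_out([
  [[0.012,-0.04,0],0],
  [[0.012,-0.04,0],0],
  [[0.012,-0.04,0],0],
  [[0.012,-0.04,0],0],
  [[0.01,-0.04,0],0],
  [[0.008,-0.04,0],0],
  [[0.002,-0.04,0],0],
  [[0,-0.04,0],0],
  [[0,-0.02,0],0],
  [[0,0,0],0],
])

```text
time_s: 2.6
position: [0.4515, -0.04, 0.2371]
eef_rot: [-179.8, 0.1, -0.9]
contact_force: [0.0, -0.6, 0.6]
width: 0.0002
```

>>> carry_out([
  [[-0.006,0,0.02],0],
  [[0,0,0.02],0],
  [[0,0,0.02],0],
  [[0,0,0.02],0],
  [[0,0,0.012],0],
  [[0,0,0.007],0],
  [[0,0,0],0],
  [[0,0,0],0],
  [[0,0,0],0],
  [[0,0,0],0],
])

```text
time_s: 3.85
position: [0.4476, -0.0465, 0.1371]
eef_rot: [-179.9, -0.1, -1.1]
contact_force: [0.2, -1.1, -0.4]
width: 0.0005
```

```bash
python3 - <<'E'
from h import *
p,d=vision.read_camera("side")
cv2.imwrite("pics/s1.png",cv2.resize(p[150:350,250:500,::-1],None,fx=3,fy=3,interpolation=cv2.INTER_CUBIC))
E
```

```text
(no output)
```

View pics/s1.png

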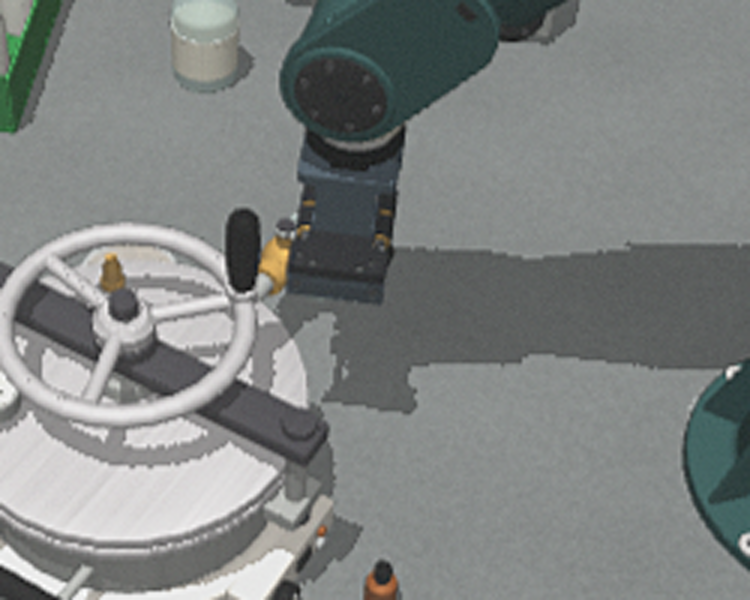

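>>> carry_out([
  [[-0.001,0.007,0],0],
  [[-0.002,0.007,0],0],
  [[-0.002,0.007,0],0],
  [[-0.002,0.007,0],0],
  [[-0.002,0.007,0],0],
  [[-0.002,0.007,0],0],
  [[-0.002,0.007,0],0],
  [[0,0.007,0],0],
  [[0,0.007,0],0],
  [[0,0.005,0],0],
])

```text
time_s: 5.15
position: [0.4322, -0.1187, 0.137]
eef_rot: [-179.8, -0.1, -1.1]
contact_force: [-0.5, 3.7, 0.6]
width: 0.0003
```

```bash
python3 - <<'E'
from h import *
print(monitor.get_state()["contact_force"])
p,d=vision.read_camera("top")
cv2.imwrite("pics/t2.png",cv2.resize(p[160:360,220:470,::-1],None,fx=3,fy=3,interpolation=cv2.INTER_CUBIC))
p,d=vision.read_camera("side")
cv2.imwrite("pics/s2.png",cv2.resize(p[150:350,250:500,::-1],None,fx=3,fy=3,interpolation=cv2.INTER_CUBIC))
E
```

```text
[-0.50826571  3.71489307  0.55487683]
```

View pics/t2.png

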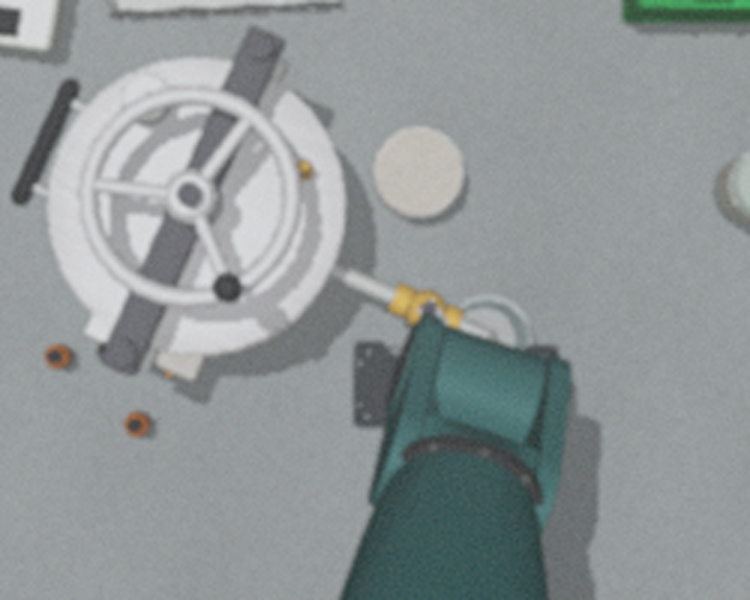

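View pics/s2.png

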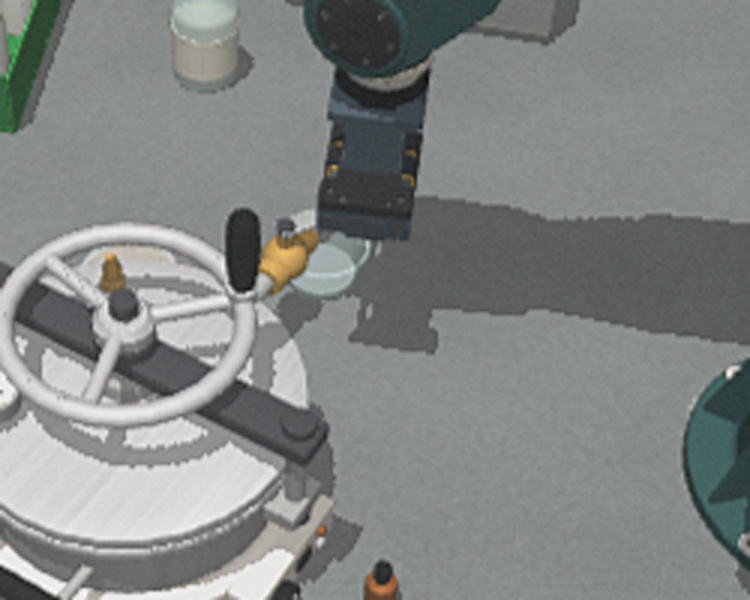

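The top view shows the wheel handle unmoved at (228,288) in the zoom, and the fingers over the lever. The 3.7 N reaction along +y means the lever is being pushed, so I'll go on round.

>>> carry_out([
  [[0.001,0.005,0],0],
  [[0.001,0.005,0],0],
  [[0.002,0.005,0],0],
  [[0.003,0.005,0],0],
  [[0.003,0.004,0],0],
  [[0.003,0.004,0],0],
  [[0.003,0.003,0],0],
  [[0.003,0.002,0],0],
  [[0,0,0],0],
  [[0,0,0],0],
])

```text
time_s: 6.5
position: [0.4516, -0.1543, 0.1367]
eef_rot: [-179.9, -0.1, -1.1]
contact_force: [-0.6, 1.7, -0.5]
width: 0.0002
```

```bash
python3 - <<'E'
from h import *
p,d=vision.read_camera("side")
cv2.imwrite("pics/s3.png",cv2.resize(p[150:350,250:500,::-1],None,fx=3,fy=3,interpolation=cv2.INTER_CUBIC))
E
```

```text
(no output)
```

View pics/s3.png

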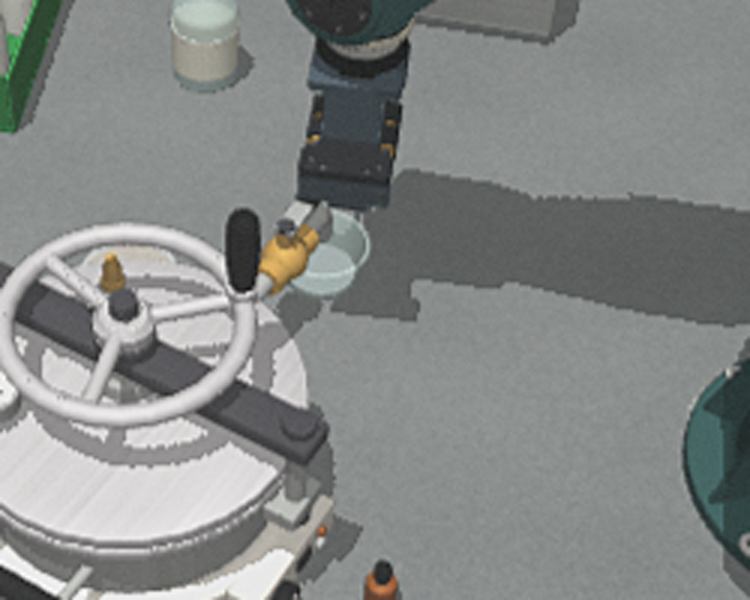

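>>> carry_out([
  [[-0.01,-0.01,0],0],
  [[-0.01,-0.015,0],0],
  [[0,-0.015,0],0],
  [[0,0,-0.04],0],
  [[0,0,-0.04],0],
  [[0,-0.02,-0.04],0],
  [[0,-0.03,-0.04],0],
  [[0,-0.04,-0.04],0],
  [[0,-0.04,-0.04],0],
  [[0,0,-0.01],0],
])

```text
time_s: 7.8
position: [0.4303, 0.0284, 0.3952]
eef_rot: [-179.8, -0.2, -1.0]
contact_force: [-0.3, -0.5, 0.5]
width: 0.0004
```

```bash
python3 - <<'E'
from h import *
p,d=vision.read_camera("top")
cv2.imwrite("pics/t4.png",cv2.resize(p[160:320,220:420,::-1],None,fx=4,fy=3.75,interpolation=cv2.INTER_CUBIC))
p,d=vision.read_camera("side")
cv2.imwrite("pics/s4.png",cv2.resize(p[200:350,220:400,::-1],None,fx=4,fy=4,interpolation=cv2.INTER_CUBIC))
E
```

```text
(no output)
```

View pics/t4.png

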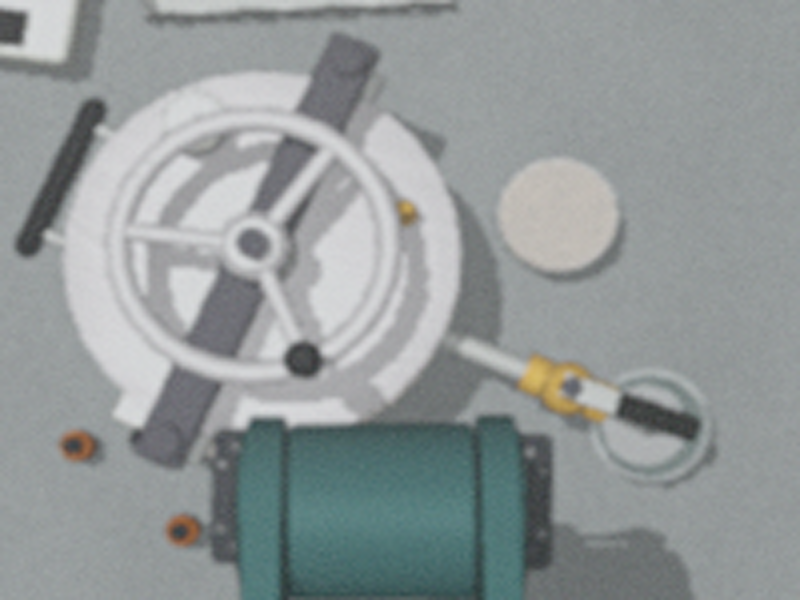

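View pics/s4.png

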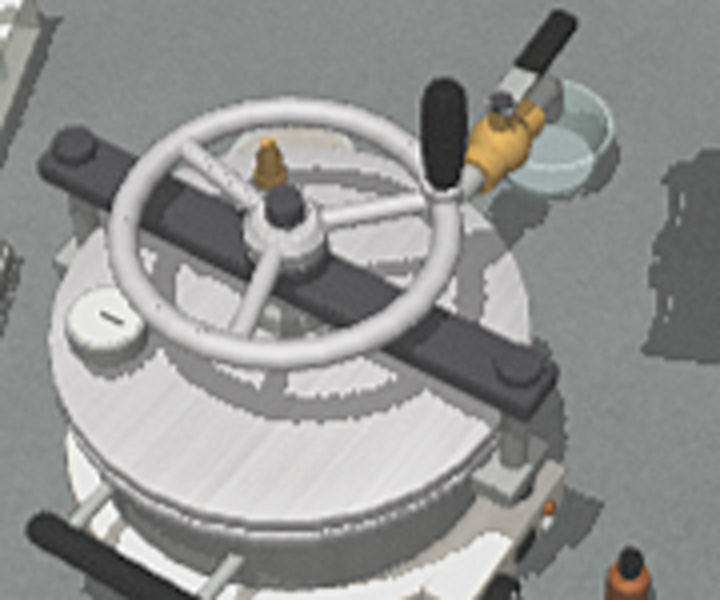

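```bash
python3 - <<'E'
from h import *
def T(x,y,z): return plane("top",220+(x+.5)/4-.5,160+(y+.5)/3.75-.5,z)
def S(x,y,z): return plane("side",220+(x+.5)/4-.5,200+(y+.5)/4-.5,z)
for a,b in ((T(572,385,.131),T(697,425,.127)),(T(615,405,.129),T(697,425,.129)),(S(502,98,.131),S(565,18,.124)),(S(527,62,.129),S(565,18,.129))):
    print(a,b,np.linalg.norm(a-b),np.degrees(np.arctan2(*(b-a)[1::-1]))%360)
def orb(h):
    t=np.radians(h); 
    for dl in np.radians(np.arange(5,40,.1)):
        c=HUB+.09*np.array([np.cos(t-dl),np.sin(t-dl)]); hp=HUB+.09*np.array([np.cos(t),np.sin(t)])
        g=np.maximum(abs(hp-c)-[.016,.0135],0)
        if np.hypot(*g)>=.013: return np.degrees(dl),c
for h in range(203,203+361,15):
    d,c=orb(h); print(h,round(d,1),c.round(3))
E
```

```text
[ 0.50246748 -0.10507714  0.131     ] [ 0.4725318  -0.19397194  0.127     ] 0.09388520211711117 251.38884199597544
[ 0.48748239 -0.13566966  0.129     ] [ 0.47252667 -0.19366017  0.129     ] 0.05988800379147635 255.53857015739985
[ 0.49845768 -0.1063051   0.131     ] [ 0.46611613 -0.19609914  0.124     ] 0.09569714848360951 250.19225910645116
[ 0.48636394 -0.14430303  0.129     ] [ 0.4658345  -0.19070088  0.129     ] 0.05073675734551834 246.1322711418651
203 17.5 [0.506 0.105]
218 19.3 [0.511 0.085]
233 21.5 [0.519 0.066]
248 21.5 [0.534 0.048]
263 19.4 [0.556 0.033]
278 18.6 [0.579 0.025]
293 19.1 [0.602 0.024]
308 20.9 [0.622 0.027]
323 21.8 [0.643 0.037]
338 20.0 [0.663 0.053]
353 17.7 [0.678 0.076]
368 17.0 [0.685 0.099]
383 17.5 [0.686 0.122]
398 19.3 [0.681 0.142]
413 21.5 [0.673 0.161]
428 21.5 [0.658 0.179]
443 19.4 [0.636 0.194]
458 18.6 [0.613 0.202]
473 19.1 [0.59  0.203]
488 20.9 [0.57 0.2 ]
503 21.8 [0.549 0.19 ]
518 20.0 [0.529 0.174]
533 17.7 [0.514 0.151]
548 17.0 [0.507 0.128]
563 17.5 [0.506 0.105]
```

The lever now points to about 250° in both views against 246° for the pipe, so it is open within 5°, and the handle still hasn't moved. Next I'll go behind the handle.

>>> carry_out([
  [[0.016,-0.022,0],0],
  [[0.016,-0.022,0],0],
  [[0.016,-0.022,0],0],
  [[0.016,-0.022,0],0],
  [[0.012,-0.012,0],0],
  [[0,0,0.03],0],
  [[0,0,0.03],0],
  [[0,0,0.03],0],
  [[0,0,0.01],0],
  [[0,0,0],0],
])

```text
time_s: 9.15
position: [0.5061, 0.1206, 0.278]
eef_rot: [179.9, 0.8, -1.6]
contact_force: [-0.2, 0.2, -0.8]
width: 0.0005
```

>>> carry_out([
  [[0,0.003,-0.009],0],
  [[0,0.009,-0.007],0],
  [[0.001,0.01,0],0],
  [[0.002,0.01,0],0],
  [[0.004,0.01,0],0],
  [[0.004,0.009,0],0],
  [[0.005,0.009,0],0],
  [[0.007,0.008,0],0],
  [[0.007,0.007,0],0],
  [[0,0,0],0],
])

```text
time_s: 10.4
position: [0.5365, 0.0394, 0.2985]
eef_rot: [-179.9, 0.6, -1.7]
contact_force: [-0.3, -0.0, -1.2]
width: 0.0002
```

```bash
python3 - <<'E'
from h import *
print(monitor.get_state()["contact_force"])
p,d=vision.read_camera("side")
cv2.imwrite("pics/s5.png",cv2.resize(p[150:350,220:420,::-1],None,fx=3,fy=3,interpolation=cv2.INTER_CUBIC))
E
```

```text
[-0.27986192 -0.01653606 -1.20689445]
```

View pics/s5.png

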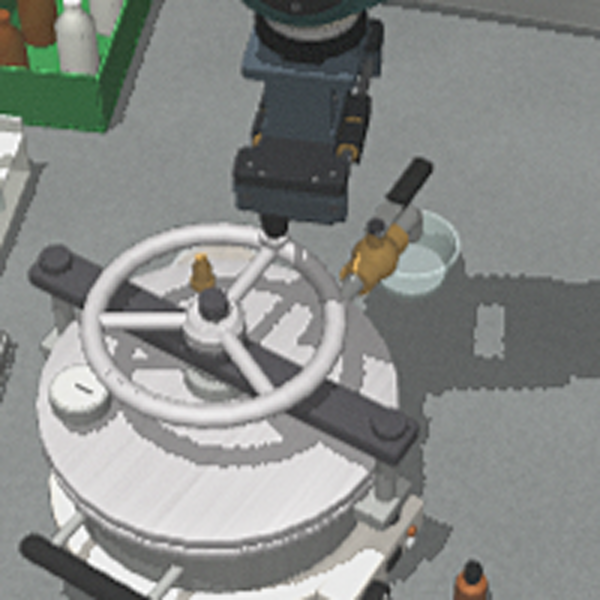

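```bash
cat >> h.py <<'E'
def hang(u,v,z=.246,cam="side"):
    X=plane(cam,u,v,z)[:2]-HUB; return np.degrees(np.arctan2(X[1],X[0]))%360, np.hypot(*X)
E
python3 - <<'E'
from h import *
print(hang(220+272/3,150+238/3), hang(220+272/3,150+241/3,.24))
E
```

```text
(np.float64(247.2173215451465), np.float64(0.0828497060767593)) (np.float64(248.2235767975261), np.float64(0.08508186372919412))
```

>>> carry_out([
  [[0.011,0.002,0],0],
  [[0.01,0.004,0],0],
  [[0.01,0.003,0],0],
  [[0.011,0.002,0],0],
  [[0.011,0,0],0],
  [[0.011,-0.001,0],0],
  [[0.011,-0.002,0],0],
  [[0.01,-0.003,0],0],
  [[0.01,-0.004,0],0],
  [[0.01,-0.005,0],0],
])

```text
time_s: 11.7
position: [0.6478, 0.0408, 0.2975]
eef_rot: [-179.9, 0.6, -1.6]
contact_force: [-2.9, -3.3, 2.7]
width: 0.0005
```

```bash
python3 - <<'E'
from h import *
s=monitor.get_state()
c=s["position"][:2]-HUB;print(s["contact_force"],"finger",np.degrees(np.arctan2(c[1],c[0]))%360,np.hypot(*c))
p,d=vision.read_camera("side")
cv2.imwrite("pics/s6.png",cv2.resize(p[150:350,220:420,::-1],None,fx=3,fy=3,interpolation=cv2.INTER_CUBIC))
p,d=vision.read_camera("top")
cv2.imwrite("pics/t6.png",cv2.resize(p[160:320,220:420,::-1],None,fx=4,fy=3.75,interpolation=cv2.INTER_CUBIC))
E
```

```text
[-2.91409915 -3.29005261  2.67094843] finger 305.46912482452944 0.08922732408176542
```

View pics/s6.png

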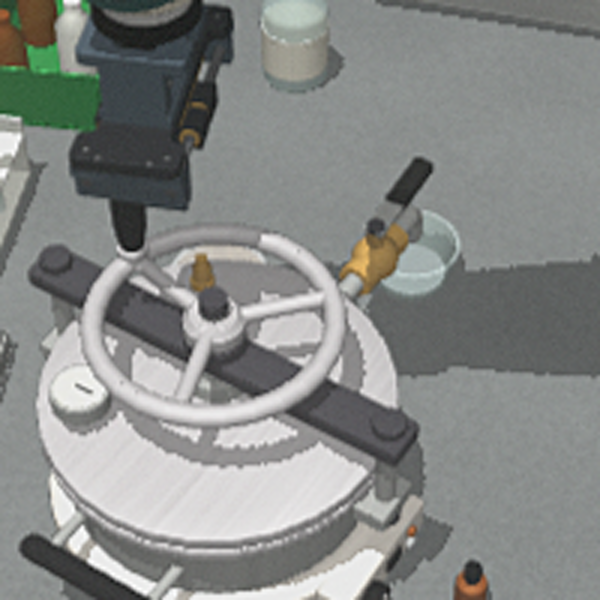

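View pics/t6.png

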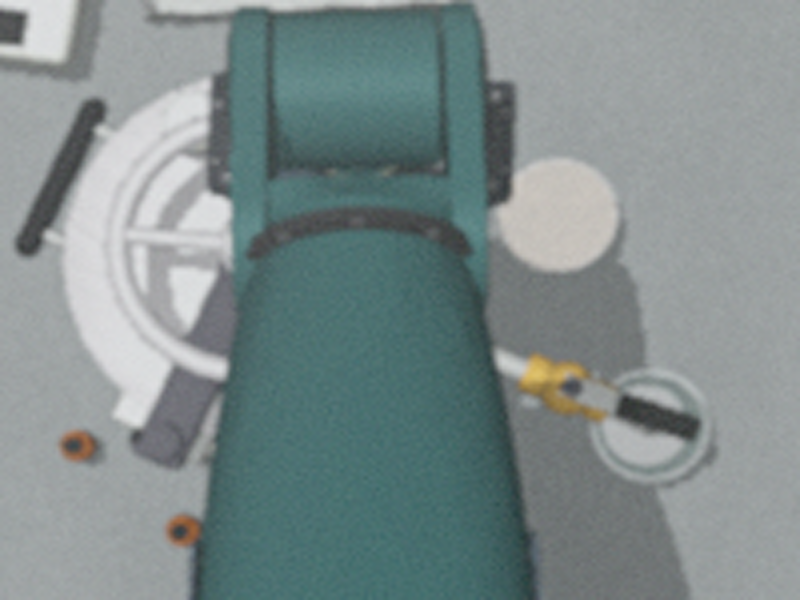

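The handle has moved on to about 325° and the fingers are pushing on its trailing side with about 4.4 N. I'll continue.

>>> carry_out([
  [[0.008,-0.006,0],0],
  [[0.008,-0.007,0],0],
  [[0.006,-0.008,0],0],
  [[0.005,-0.009,0],0],
  [[0.004,-0.01,0],0],
  [[0.003,-0.01,0],0],
  [[0.001,-0.011,0],0],
  [[0,-0.011,0],0],
  [[-0.001,-0.011,0],0],
  [[-0.002,-0.011,0],0],
])

```text
time_s: 13.05
position: [0.6848, 0.1399, 0.2969]
eef_rot: [-180.0, 0.6, -1.6]
contact_force: [-1.2, -6.1, 0.5]
width: 0.0006
```

```bash
python3 - <<'E'
from h import *
s=monitor.get_state()
c=s["position"][:2]-HUB;print(s["contact_force"],"finger",np.degrees(np.arctan2(c[1],c[0]))%360,np.hypot(*c))
p,d=vision.read_camera("side")
cv2.imwrite("pics/s7.png",cv2.resize(p[150:350,220:420,::-1],None,fx=3,fy=3,interpolation=cv2.INTER_CUBIC))
E
```

```text
[-1.22991837 -6.06101241  0.4524852 ] finger 16.569517380308795 0.09261915660617695
```

View pics/s7.png

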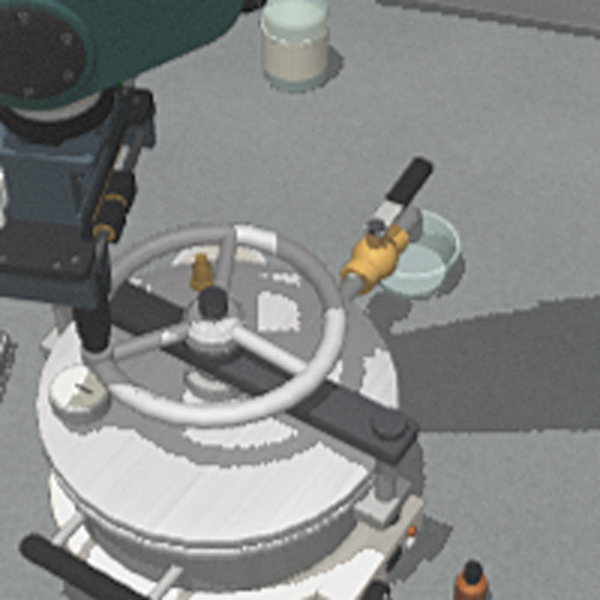

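>>> carry_out([
  [[-0.006,-0.008,0],0],
  [[-0.006,-0.009,0],0],
  [[-0.007,-0.009,0],0],
  [[-0.008,-0.008,0],0],
  [[-0.009,-0.007,0],0],
  [[-0.009,-0.006,0],0],
  [[-0.01,-0.005,0],0],
  [[-0.01,-0.004,0],0],
  [[-0.011,-0.002,0],0],
  [[-0.011,-0.001,0],0],
])

```text
time_s: 14.35
position: [0.5954, 0.2056, 0.2975]
eef_rot: [-179.9, 0.4, -1.5]
contact_force: [5.1, -0.9, -3.2]
width: 0.0006
```

```bash
python3 - <<'E'
from h import *
s=monitor.get_state()
c=s["position"][:2]-HUB;print(s["contact_force"],"finger",np.degrees(np.arctan2(c[1],c[0]))%360,np.hypot(*c))
p,d=vision.read_camera("side")
cv2.imwrite("pics/s8.png",cv2.resize(p[150:350,220:420,::-1],None,fx=3,fy=3,interpolation=cv2.INTER_CUBIC))
E
```

```text
[ 5.06666101 -0.93320007 -3.21759038] finger 90.38339892526913 0.09210411323853498
```

View pics/s8.png

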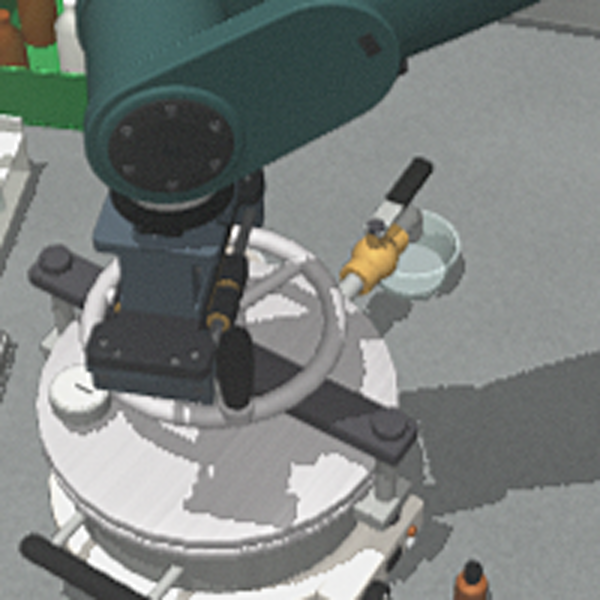

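>>> carry_out([
  [[-0.011,0.003,0],0],
  [[-0.01,0.003,0],0],
  [[-0.011,0.004,0],0],
  [[-0.01,0.005,0],0],
  [[-0.009,0.006,0],0],
  [[-0.008,0.008,0],0],
  [[-0.007,0.008,0],0],
  [[-0.006,0.008,0],0],
  [[-0.005,0.008,0],0],
  [[-0.003,0.007,0],0],
])

```text
time_s: 15.65
position: [0.5068, 0.1449, 0.2984]
eef_rot: [-179.8, 0.5, -1.5]
contact_force: [-0.1, 5.8, -1.5]
width: 0.0002
```

```bash
python3 - <<'E'
from h import *
s=monitor.get_state()
c=s["position"][:2]-HUB;print(s["contact_force"],"finger",np.degrees(np.arctan2(c[1],c[0]))%360,np.hypot(*c))
p,d=vision.read_camera("side")
cv2.imwrite("pics/s9.png",cv2.resize(p[200:350,220:400,::-1],None,fx=4,fy=4,interpolation=cv2.INTER_CUBIC))
E
```

```text
[-0.1076942   5.76762879 -1.49713425] finger 160.5807689618562 0.09454136022349213
```

View pics/s9.png

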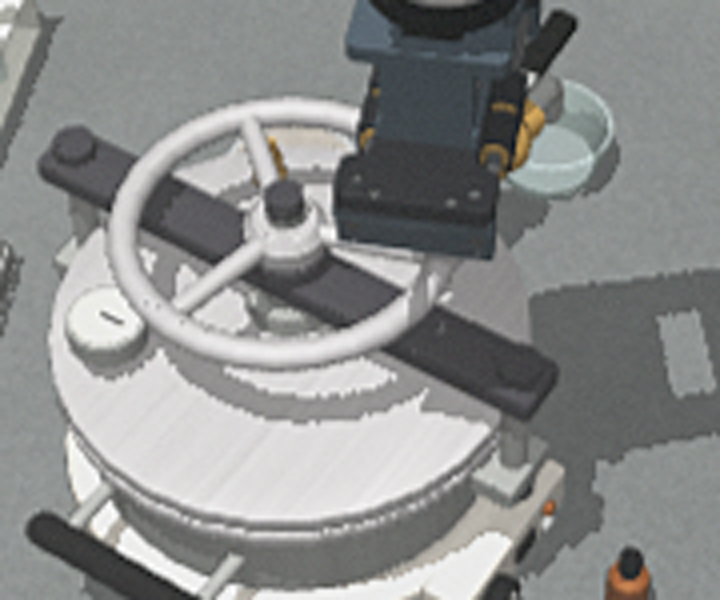

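>>> carry_out([
  [[0,0.007,0],0],
  [[0,0.007,0],0],
  [[0,0.007,0],0],
  [[0,0.006,0],0],
  [[0,0.004,0],0],
  [[0,0,0],0],
  [[0,0,0],0],
  [[0,0,0],0],
  [[0,0,0],0],
  [[0,0,0],0],
])

```text
time_s: 16.95
position: [0.5061, 0.111, 0.2984]
eef_rot: [-179.9, 0.5, -1.5]
contact_force: [0.6, 1.5, 0.2]
width: 0.0005
```

```bash
python3 - <<'E'
from h import *
s=monitor.get_state()
c=s["position"][:2]-HUB;print(s["contact_force"],"finger",np.degrees(np.arctan2(c[1],c[0]))%360,np.hypot(*c))
p,d=vision.read_camera("side")
cv2.imwrite("pics/s10.png",cv2.resize(p[200:350,220:400,::-1],None,fx=4,fy=4,interpolation=cv2.INTER_CUBIC))
E
```

```text
[0.63035538 1.48571846 0.16660326] finger 181.5904389868992 0.08989873175931754
```

View pics/s10.png

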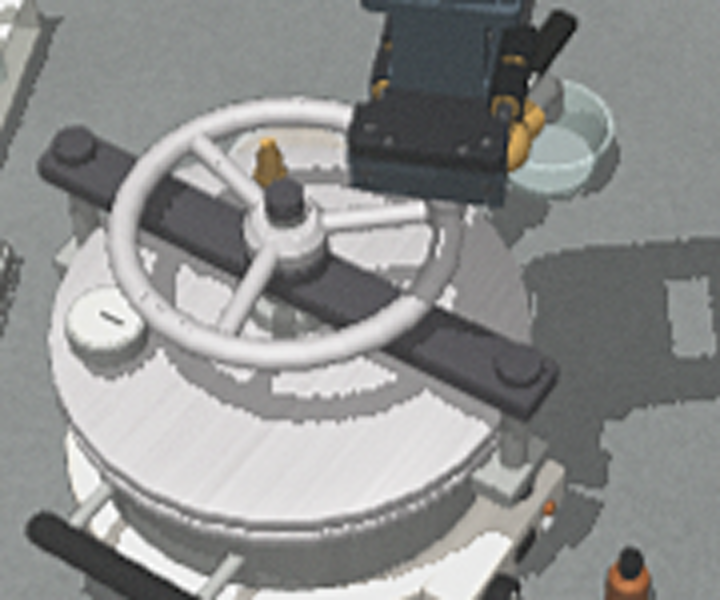

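```bash
python3 - <<'E'
from h import *
for a in ((240,335),(230,335),(187,145),(197,140)):
    print(a,hang(220+a[0]/4,200+a[1]/4,.232))
E
```

```text
(240, 335) (np.float64(84.23869002432922), np.float64(0.07938864401410847))
(230, 335) (np.float64(80.61093951946546), np.float64(0.08087018320270906))
(187, 145) (np.float64(321.389967597363), np.float64(0.08445907798057749))
(197, 140) (np.float64(316.8095683595574), np.float64(0.08394666163526493))
```

The spokes show the wheel about 4° short of where it began. I'll push on 6 mm, then back off and rise.

>>> carry_out([
  [[0.001,0.004,0],0],
  [[0.001,0.003,0],0],
  [[0,0,0],0],
  [[0,0,0],0],
  [[0,-0.006,0],0],
  [[0,-0.012,0],0],
  [[0,-0.012,0],0],
  [[0,0,-0.04],0],
  [[0,0,-0.04],0],
  [[0,0,-0.04],0],
])

```text
time_s: 18.25
position: [0.5086, 0.1372, 0.4183]
eef_rot: [180.0, 0.9, -1.5]
contact_force: [0.8, 0.7, 0.5]
width: 0.0006
```

>>> carry_out([
  [[-0.01,0,-0.04],0],
  [[-0.02,0,-0.03],0],
  [[-0.02,0,0],0],
  [[-0.01,0.03,0],0],
  [[-0.005,0.04,0],0],
  [[0,0.05,0],0],
  [[0,0.05,0],0],
  [[0,0.05,0],0],
  [[0,0.03,0],0],
  [[0,0,0],0],
])

```text
time_s: 19.5
position: [0.438, -0.1114, 0.4961]
eef_rot: [180.0, 0.5, -1.1]
contact_force: [-1.0, 0.9, -0.2]
width: 0.0004
```

```bash
python3 - <<'E'
from h import *
print(monitor.get_state()["qd"].round(2))
p,d=vision.read_camera("side");cv2.imwrite("pics/s11f.png",p[:,:,::-1])
cv2.imwrite("pics/s11.png",cv2.resize(p[200:350,220:400,::-1],None,fx=4,fy=4,interpolation=cv2.INTER_CUBIC))
p,d=vision.read_camera("top")
cv2.imwrite("pics/t11.png",cv2.resize(p[160:320,220:420,::-1],None,fx=4,fy=3.75,interpolation=cv2.INTER_CUBIC))
E
```

```text
[ 1.27 -0.29  0.26  0.47 -0.01  0.93]
```

View pics/s11.png

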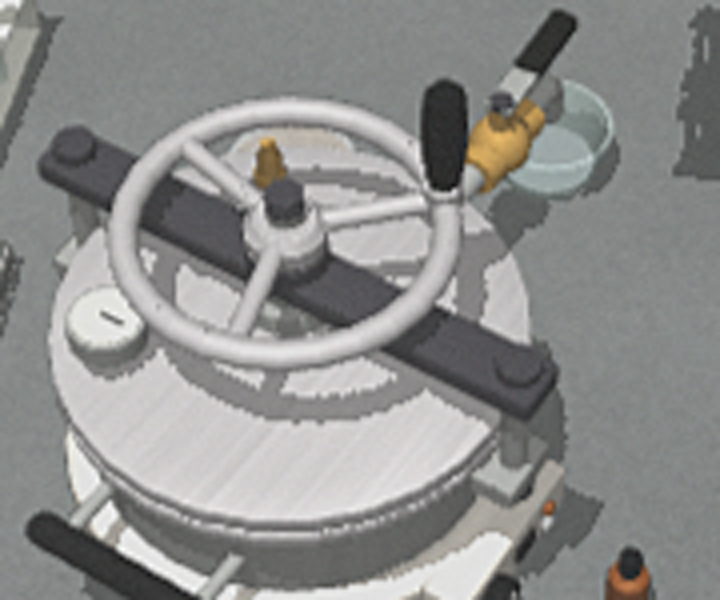

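View pics/t11.png

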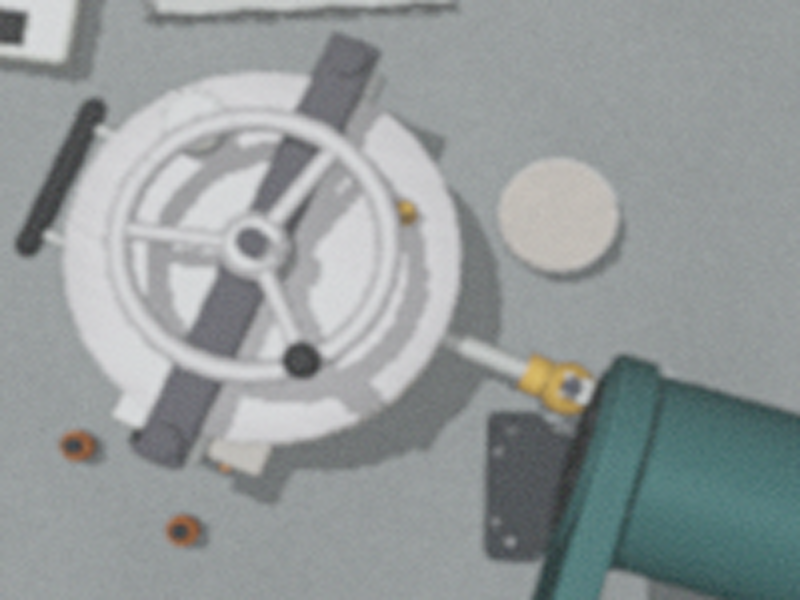

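View pics/s11f.png

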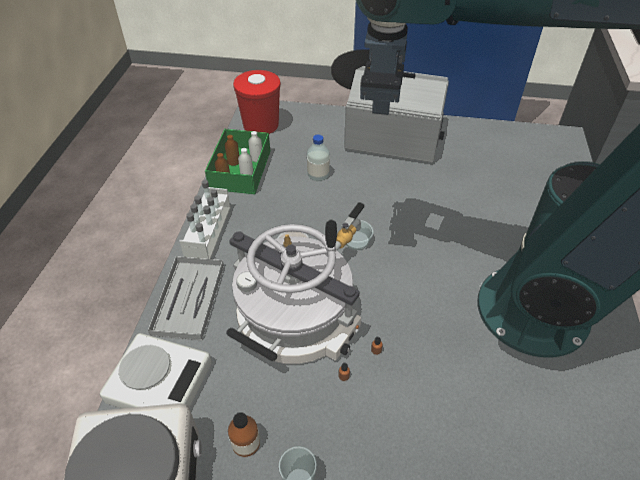

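The handle top is back at (302,359) in the top zoom (it began at 302,358) and at (444,90) in the side zoom, as before. The lever lies along the pipe, and the vials, dish, Petri stack, bottles and beaker are all in place. The arm is clear and touching nothing, so I'm handing in.

```bash
python3 -c "
from plant import robot
print(robot.job_done())"
```

```text
the job is handed in; nothing more can be done
None
```

The steriliser's vent is open, the clamp wheel has made one full anticlockwise turn, and I handed the job in at about 20 s of the 72 s. The interface gives no verdict, so the results below are from my own checks.

- **Vent lever:** I pushed it with shut fingertips until it lay along the pipe, with the wheel still unmoved. It points to about 250–251° and the pipe runs at 246°, so it is 4–5° past in line (15° allowed). A cruder reading from the sleeve edges alone ranged from 246° to 255°.
- **Wheel:** I then pushed it round by its handle without gripping. A spoke check near the end showed it about 4° short, so I pushed 6 mm further. In both cameras the handle top finished within about a pixel, a few millimetres, of where it began.
- **Forces:** The tool readings I took while pushing were about 6 N or less.
- **Loose things:** By eye in the last pictures, none of the glassware or bottles had moved. I did not measure how far each one was from its starting place. The arm ended clear of everything.

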